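# Clear the nipped heel pods and snap a sound one into the insole

## Robot

A 7-joint arm with a two-finger parallel gripper is mounted at the origin on a cart in front of the work surface, level with it; the furniture and walls round the work are solid. World frame = base frame: x ahead of the robot, y to its left, z up, the work surface at z = 0. Lengths are in m, angles in rad, forces in N, time in s.
With the tool pointing down it reaches from about 0.4 to 0.85 m from the base axis. Payload 10.4 kg.
Tool frame: the origin (TCP) lies at the very end of the fingers, on their centre line; the grasp point (between the pads) lies 19 mm behind it (robot.grip_point_offset is the distance from the TCP to the grasp point, in m); z points along the fingers, y is the line along which they close (so a half turn about z gives the same grasp; the last joint's range is limited). The gripper opens to 87 mm and grips with 3 to 60 N. Pads are 19 mm wide; open, the fingers measure 117 mm over their backs; the gripper's body (75 mm by 190 mm) begins 51 mm behind the grasp point.
Start: joints at [1.108, 0.332, -0.065, 1.46, 0.022, 1.35, -0.088], TCP at [0.266, -0.566, 0.223] pointing down, gripper open.
Joint ranges: [-2.6, 2.6], [-0.5, 2.12], [-1.47, 1.34], [0.16, 2.42], [-1.27, 4.41], [0.06, 2.06], [-2.6, 2.6]. Speed limits (rad/s): [2.22, 2.22, 2.79, 2.79, 3.14, 3.14, 3.14].

## Interface

Orientations are given as [roll, pitch, yaw] about the fixed x, y, z axes, in that order (R = Rz(yaw) Ry(pitch) Rx(roll)).
In Python, from cell import robot gives the robot as it stands.
- The arm moves only by the tool drive_tool, never from a script. Its arguments are lists of equal length, an entry for each row: "linear": the shift along the tool's x, y, z in cm, a list of three; "angular": the turn, a rotation vector about the tool's x, y, z in rad, a list of three; "hand": the opening, from 0 (shut) to 1 (fully open). A call has 1 to 20 rows; each row is the pose to reach, as a shift and turn from the pose commanded when the call began, along the tool's axes at that moment; what a row does not reach only later rows make up. A row lasts 1/10 s, in which the tool goes at most 50 mm and 8.59 degrees, less where a joint would pass 70% of its speed; a pose out of reach is approached as far as the arm can. A call with a gripper value outside its range is refused whole. The fingers move at their own pace and stop on an object; the grip force is fixed at half the most. Time passes only in rows, so rows that repeat a pose let the fingers close. It gives the time, the measured TCP pose, the force, the opening and the grip force at its end, in the units of the state.
- robot.observe(): the state, without advancing time (a new reading comes with each control period).
- robot.capture(name): name is "side" or "top" or "wrist"; returns the picture (384x512x3 uint8, blue, green, red); there is no depth.
- robot.camera_params(name): a dict with "fx", "fy", "cx", "cy" (pixels), "xyz" and "orientation" of the camera in the world; the wrist camera has in their place "hand_eye" (4x4, takes a point from camera to tool coordinates, whose origin is the TCP and whose axes are the flange's). Camera axes: x right, y down, z forward; pixel columns grow to the right and rows downward; lengths in m; the calibration is good to about 2 mm. The wrist camera is an equidistant fisheye: a pixel r from the principal point sees the ray r / f radians off the axis. A picture is of the moment at which its call begins: read the wrist's pose just before it. camera_params takes no time and is no camera call.
- robot.sign_off(): hands the job in; it is judged then, once.
The state is a dict: "time_s": time; "q": joint angles; "dq": joint speeds; "joint_torque": joint torques, N m; "ee_pos": TCP position; "tcp_rot": TCP orientation; "ft_force": force on the tool from outside, world axes, zero at the start; "wrist_torque": the same for the moment, N m; "opening": finger opening in m; "grip_force": force on a finger pad.
Only numpy, scipy, OpenCV 4.12 (cv2) and the standard library are available. Lean on these libraries where they do the work, as an engineer would, in place of code of your own. Each camera call takes 0.05 s, during which the arm holds its last target. There are 200 camera calls.

## Task

Of the four heel pods on the bench, inspection has marked two as rejects by nipping off one of their two end tongues: put both rejects into the scrap bin. Then press one of the two sound pods straight down into the heel seat of the insole until the clips snap over its tongues and it is fully home, and finish with the hand still pressing it down firmly but not crushing it (about 10 to 20 N), because the adhesive under it must take: do not let go or ease off at the end; leave the other sound pod and everything else where it is.

Things in the scene. Friction and masses are not known exactly. Their poses are not given: they have to be found in the camera images.
- pod_1_center (a point): Heel pod, plain grey plastic, 28 mm high, loose, upright on the plywood board; this point: its centre, 14 mm above its underside; z up, x along it. Base block 46 (x) x 44 (y) x 12 high; on it the crown to grip, 34 (x) x 32 (y), 12 to 28 up. Sound: at each end (+x, -x) a tongue 18 wide (y), 4 thick, 8 to 12 up, stands out 8 mm: 62 mm over both. Same either way round. 30 to 55 g.
- pod_2_center (a point): Heel pod, plain grey plastic, 28 mm high, loose, upright on the plywood board; this point: its centre, 14 mm above its underside; z up, x along it. Base block 46 (x) x 44 (y) x 12 high; on it the crown to grip, 34 (x) x 32 (y), 12 to 28 up. Sound, exactly like pod_1: both end tongues there, 62 mm over both. Either one may be fitted; the other stays.
- reject_1_center (a point): Heel pod, plain grey plastic, 28 mm high, loose, upright on the plywood board; this point: its centre, 14 mm above its underside; z up, x along it. Base block 46 (x) x 44 (y) x 12 high; on it the crown to grip, 34 (x) x 32 (y), 12 to 28 up. Reject: its +x tongue is nipped off to a stub under 2 mm; the one at -x (18 wide, 8 long) is there. 54 mm overall.
- reject_2_center (a point): Heel pod, plain grey plastic, 28 mm high, loose, upright on the plywood board; this point: its centre, 14 mm above its underside; z up, x along it. Base block 46 (x) x 44 (y) x 12 high; on it the crown to grip, 34 (x) x 32 (y), 12 to 28 up. Reject, exactly like reject_1: the tongue at its +x end is nipped off.
- pod_1: The pod of pod_1_center, by its origin: middle of its underside. Since the crown is narrower than the base, a flat shoulder 6 mm wide is left on both long sides (y), 12 mm up; fingers closing along y hold the crown above these shoulders.
- pod_2: The pod of pod_2_center, by its origin: middle of its underside.
- reject_1: The pod of reject_1_center, by its origin: middle of its underside.
- reject_2: The pod of reject_2_center, by its origin: middle of its underside.
- bin_floor (a point): Scrap bin, an open grey plastic tote at the left, 130 (x) by 170 (y) by 57 mm high with 3 mm walls, fixed. This point is the middle of its inner floor, 3 mm above the plywood board (730 x 147 x 20 mm, fixed to the table) on which it stands; z up, y along the longer side.
- seat_floor (a point): Pale plastic heel seat on the heel of the felt insole that lies on a plywood form at the right, all fixed. This point: middle of its flat rigid floor, on which a pod's underside rests when home (pod's centre then 14 mm above it). z up, x along the insole from heel to toe, y across. A pod goes in with its x along this x, either way round.
- heel_seat: The same seat by its origin, 3 mm below seat_floor; same axes. Four corner guides, 15 mm high above the floor, hold the corners of the pod's base with 1 mm play; they flare outward from 8 mm up, so a pod up to 3 mm off is led in. They leave the middle of the sides (y), within 13 mm of x = 0, open for fingers. Form 315 x 140 x 22 mm, insole 9 mm.
- clip_heel (a joint): Lean (rad) of the sprung clip at the seat's -x end: 0 upright, about 0.2 while a tongue pushes it out. Inner face at x = -32 mm, 16 mm wide, 24 mm high; its hook reaches in to x = -28.5: underside 13.3 mm above the floor, above that a steep ramp (26 degrees off vertical).
- clip_toe (a joint): The same for the clip at +x. A pod coming down meets both ramps about 12 mm above home; the force climbs to some 6 to 20 N, then drops suddenly to almost nothing as the hooks spring over its tongues, and it goes on down to the floor. Once snapped it cannot be pulled out by hand.
- glue_brush: Flat glue brush, 173 x 17 x 9 mm, lying loose on the table behind the pods, in front of the fixed die press (0.43 m high; it fills x from 0.62 m back, y from 0.11 to 0.45 m in the base frame: keep clear of it); origin at the middle of its underside, length along its y. Leave it.
- tape: Small roll of black tape lying flat, 62 mm across, 19 mm high, loose, behind the pods near the bin; origin at the middle of its underside. Leave it.
- chalk: Stick of tailor chalk, 11 x 50 x 11 mm, loose, at the rear edge of the plywood board behind the pods; origin at the middle of its underside. Leave it.

How it is judged:
On the way, in this order (a step that is already met when the one before it is completed fails the run):
1. both nipped rejects lie in the scrap bin, let go (x of reject_1_center in the frame of bin_floor between -0.062 and 0.062 m and y of reject_1_center in the frame of bin_floor between -0.082 and 0.082 m and z of reject_1_center in the frame of bin_floor between 0 and 0.05 m and contact force between the fingers and reject_1 below 0.1 N and x of reject_2_center in the frame of bin_floor between -0.062 and 0.062 m and y of reject_2_center in the frame of bin_floor between -0.082 and 0.082 m and z of reject_2_center in the frame of bin_floor between 0 and 0.05 m and contact force between the fingers and reject_2 below 0.1 N), for 0.2 s.
2. a sound pod is home in the heel seat with both clips sprung back over its tongues (((x of pod_1_center in the frame of seat_floor between -0.003 and 0.003 m and y of pod_1_center in the frame of seat_floor between -0.003 and 0.003 m and z of pod_1_center in the frame of seat_floor between 0.011 and 0.0156 m and angle between the z axis of pod_1_center and the z axis of seat_floor, either way round below 0.06 rad and angle between the x axis of pod_1_center and the x axis of seat_floor, either way round below 0.08 rad and value of joint each of clip_heel, clip_toe below 0.06 rad) or (x of pod_2_center in the frame of seat_floor between -0.003 and 0.003 m and y of pod_2_center in the frame of seat_floor between -0.003 and 0.003 m and z of pod_2_center in the frame of seat_floor between 0.011 and 0.0156 m and angle between the z axis of pod_2_center and the z axis of seat_floor, either way round below 0.06 rad and angle between the x axis of pod_2_center and the x axis of seat_floor, either way round below 0.08 rad and value of joint each of clip_heel, clip_toe below 0.06 rad))), for 0.2 s.
At the end, for the whole second after the job is handed in: Both rejects in the bin, let go. One sound pod home in the seat: within 3 mm of the middle, under 1.6 mm off the floor, straight within 4 degrees, both clips upright; the fingers still on it and 4 to 60 N on the seat. The other sound pod within 40 mm of its place (all of step 1 and ((x of pod_1_center in the frame of seat_floor between -0.003 and 0.003 m and y of pod_1_center in the frame of seat_floor between -0.003 and 0.003 m and z of pod_1_center in the frame of seat_floor between 0.011 and 0.0156 m and angle between the z axis of pod_1_center and the z axis of seat_floor, either way round below 0.06 rad and angle between the x axis of pod_1_center and the x axis of seat_floor, either way round below 0.08 rad and value of joint each of clip_heel, clip_toe below 0.06 rad and contact force between pod_1 and heel_seat between 4 and 60 N and contact force between the fingers and pod_1 above 2 N and distance of pod_2_center from where it was at the start of the episode below 0.04 m) or (x of pod_2_center in the frame of seat_floor between -0.003 and 0.003 m and y of pod_2_center in the frame of seat_floor between -0.003 and 0.003 m and z of pod_2_center in the frame of seat_floor between 0.011 and 0.0156 m and angle between the z axis of pod_2_center and the z axis of seat_floor, either way round below 0.06 rad and angle between the x axis of pod_2_center and the x axis of seat_floor, either way round below 0.08 rad and value of joint each of clip_heel, clip_toe below 0.06 rad and contact force between pod_2 and heel_seat between 4 and 60 N and contact force between the fingers and pod_2 above 2 N and distance of pod_1_center from where it was at the start of the episode below 0.04 m))); the arm keeps its last pose, push and grip.
It fails at once if the brush, the tape or the chalk is shifted by more than 30 mm (distance of any of glue_brush, tape, chalk from where it was at the start of the episode above 0.03 m).
It fails at once if a pod is crushed into the seat with more than 80 N (contact force between any of pod_1, pod_2 and heel_seat above 80 N).
It also fails if it takes over 72 s, if anything falls off the work surface, if the arm or the gripper's body presses on something with over 40 N, if the wrist force passes 120 N, or if a joint passes its speed limit or range.

## Working session

There is one attempt and no reset: what is moved stays moved. The work goes in short steps, Python scripts to look and compute and a tool call to move; the robot and the scene stay as the last step left them, time stands still between calls to the robot, and variables do not carry over. Pictures are saved under pics/ and viewed, at most 10 in all, crops included, and the job is handed in when it is done.

Besides the shell and the picture viewer there is one more tool, called as a command line: name --argument value ..., lists and objects as JSON in quotes. drive_tool: Moves the arm, as the interface text tells. Its arguments: {"type":"object","properties":{"linear":{"type":"array","items":{"type":"array","items":{"type":"number"}}},"angular":{"type":"array","items":{"type":"array","items":{"type":"number"}}},"hand":{"type":"array","items":{"type":"number"}}},"required":["linear","angular","hand"]}

```bash
mkdir -p pics; ls
python3 - <<'E'
from cell import robot
import cv2
s=robot.observe(); print({k:s[k] for k in('time_s','q','ee_pos','tcp_rot','opening','ft_force')})
for n in('top','side','wrist'): print(n,robot.camera_params(n))
cv2.imwrite('pics/top0.png',robot.capture('top')); cv2.imwrite('pics/side0.png',robot.capture('side'))
E
```

```text
pics
{'time_s': 0.0, 'q': array([ 1.10840182,  0.33286852, -0.06474709,  1.46094505,  0.0215738 ,
        1.3498995 , -0.0885086 ]), 'ee_pos': array([ 0.26595738, -0.56515684,  0.22175436]), 'tcp_rot': array([-3.14016669e+00,  2.56432378e-05,  4.39845748e-01]), 'opening': 0.08721365688083732, 'ft_force': array([ 0.09195309, -0.26195161, -0.72879176])}
top {'fx': 451.79220561116955, 'fy': 451.79220561116955, 'cx': 259.60424314117563, 'cy': 195.11365171910353, 'xyz': array([0.44269075, 0.18377122, 1.07935446]), 'orientation': array([-2.99497722e+00, -4.49987232e-04, -1.57174004e+00])}
side {'fx': 477.5068289382953, 'fy': 477.5068289382953, 'cx': 254.27828871665326, 'cy': 189.44877510940972, 'xyz': array([ 0.57120735, -0.82968624,  0.4758956 ]), 'orientation': array([-1.97906326, -0.00769984,  0.00328712])}
wrist {'fx': 297.3186396354542, 'fy': 297.3186396354542, 'cx': 257.6211803000944, 'cy': 196.6460647274804, 'hand_eye': array([[-7.81141917e-04, -9.60771704e-01, -2.77339362e-01,
         7.57930951e-02],
       [ 9.99999238e-01, -4.85410410e-04, -1.13497317e-03,
         4.00219084e-04],
       [ 9.55826693e-04, -2.77340037e-01,  9.60771352e-01,
        -1.61951861e-01],
       [ 0.00000000e+00,  0.00000000e+00,  0.00000000e+00,
         1.00000000e+00]])}
```

View pics/top0.png

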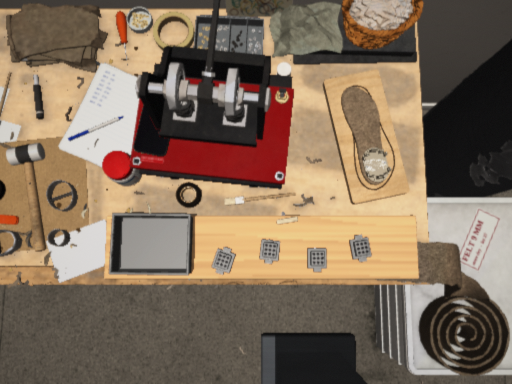

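View pics/side0.png

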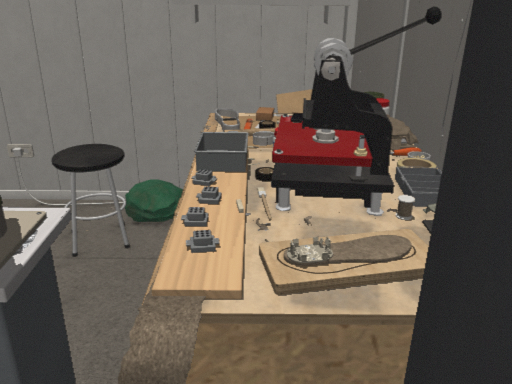

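The top view shows the bin at (150,243), four pods at about (224,260), (270,250), (317,258) and (361,247), and the seat at about (376,165). Next I'll enlarge these areas and cast rays.

```bash
cat > h.py <<'E'
import numpy as np,cv2
from scipy.spatial.transform import Rotation as R
from cell import robot
def cast(n,uv,z,s=None):
    p=robot.camera_params(n); u,v=uv
    if n=='wrist':
        a=np.array([(u-p['cx'])/p['fx'],(v-p['cy'])/p['fy']]); r=np.hypot(*a)
        d=np.r_[a*np.sinc(r/np.pi),np.cos(r)]
        H=p['hand_eye']; T=R.from_euler('xyz',s['tcp_rot'])
        o=s['ee_pos']+T.apply(H[:3,3]); d=T.apply(H[:3,:3]@d)
    else:
        d=R.from_euler('xyz',p['orientation']).apply([(u-p['cx'])/p['fx'],(v-p['cy'])/p['fy'],1]); o=p['xyz']
    return o+d*(z-o[2])/d[2]
def delta(goal,s):   # goal xyz,yaw -> tool shift cm and turn, pointing down
    T=R.from_euler('xyz',s['tcp_rot']); G=R.from_euler('xyz',[np.pi,0,goal[3]])
    return np.round(T.inv().apply(np.array(goal[:3])-s['ee_pos'])*100,2),np.round((T.inv()*G).as_rotvec(),3)
E
python3 - <<'E'
from h import *
t=cv2.imread('pics/top0.png')
a=cv2.resize(t[225:290,200:400],None,fx=4,fy=4,interpolation=cv2.INTER_CUBIC)
b=cv2.resize(t[60:210,320:420],(400,600),interpolation=cv2.INTER_CUBIC)[300:]
c=np.zeros((560,800,3),np.uint8); c[:260]=a; c[260:,:400]=b
cv2.imwrite('pics/crop.png',c)
for uv in[(224,260),(270,250),(317,258),(361,247)]:print(cast('top',uv,.04).round(3))
print('seat',cast('top',(376,165),.045).round(3)); 
for uv in[(111,213),(193,213),(190,273),(109,273)]:print('bin',cast('top',uv,.077).round(3))
E
```

```text
[0.447 0.264 0.04 ]
[0.469 0.16  0.04 ]
[0.451 0.053 0.04 ]
[ 0.476 -0.049  0.04 ]
seat [ 0.666 -0.089  0.045]
bin [0.551 0.515 0.077]
bin [0.551 0.332 0.077]
bin [0.419 0.336 0.077]
bin [0.419 0.513 0.077]
```

View pics/crop.png

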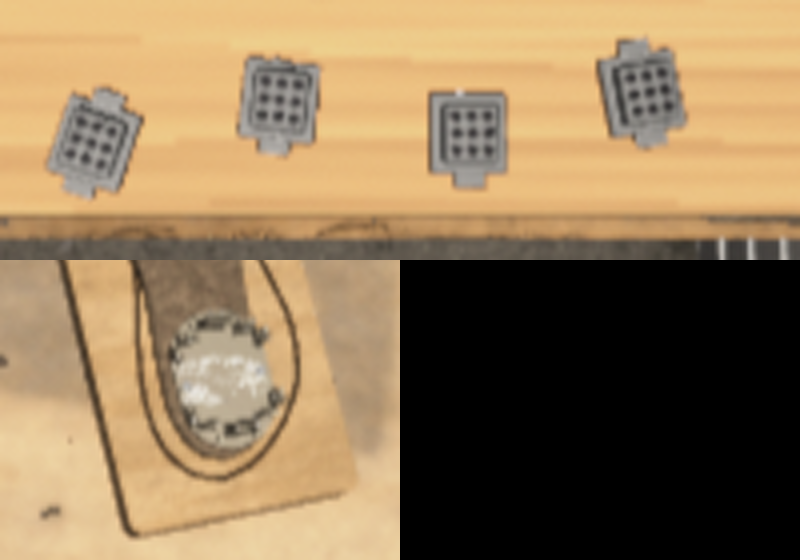

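From left to right: pod 1 is sound, pods 2 and 3 have no far-end tongue and are the rejects, and pod 4 is sound. I'll go above the third pod first.

Run:
```python
from h import *
s=robot.observe()
f=lambda x,y:cast('top',(200+x/4,225+y/4),.032).round(4)
print('P2',f(279,101),'P3',f(467.5,133),'P4',f(642,92))
p=f(467.5,133); print(delta([p[0],p[1],.15,0],s))
```

```text
P2 [0.469  0.1599 0.032 ] P3 [0.4507 0.0518 0.032 ] P4 [ 0.474  -0.0492  0.032 ]
(array([ 42.99, -47.96,   7.24]), array([-0.001,  0.   ,  0.44 ]))
```

drive_tool --linear '[[43,-48,7.2],[43,-48,7.2],[43,-48,7.2],[43,-48,7.2],[43,-48,7.2],[43,-48,7.2],[43,-48,7.2],[43,-48,7.2],[43,-48,7.2],[43,-48,7.2],[43,-48,7.2],[43,-48,7.2],[43,-48,7.2],[43,-48,7.2],[43,-48,7.2],[43,-48,7.2],[43,-48,7.2],[43,-48,7.2]]' --angular '[[0,0,0.44],[0,0,0.44],[0,0,0.44],[0,0,0.44],[0,0,0.44],[0,0,0.44],[0,0,0.44],[0,0,0.44],[0,0,0.44],[0,0,0.44],[0,0,0.44],[0,0,0.44],[0,0,0.44],[0,0,0.44],[0,0,0.44],[0,0,0.44],[0,0,0.44],[0,0,0.44]]' --hand '[1,1,1,1,1,1,1,1,1,1,1,1,1,1,1,1,1,1]'

```text
time_s: 1.9
ee_pos: [0.4508, 0.0508, 0.1506]
tcp_rot: [3.141, -0.0, -0.002]
ft_force: [0.0, 1.3, 0.7]
opening: 0.0868
grip_force: 0.0
```

Run:
```python
from h import *
s=robot.observe(); print(s['time_s'],s['ee_pos'],s['tcp_rot'],s['q'].round(2))
cv2.imwrite('pics/w1.png',robot.capture('wrist'))
```

```text
1.9 [0.45079506 0.05078857 0.15063048] [ 3.14112714e+00 -1.89791020e-04 -2.08798226e-03] [ 0.44  0.05 -0.66  1.96  0.04  1.14 -1.81]
```

View pics/w1.png

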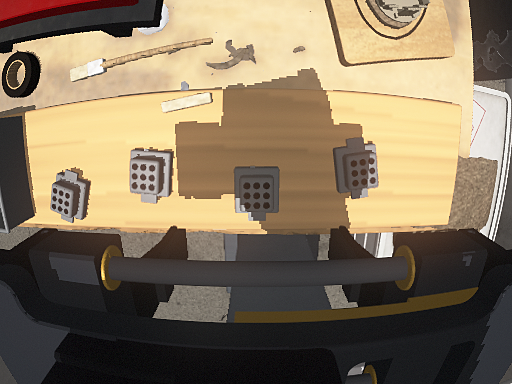

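The wrist view shows pod 3 with its crown centre at about (259,193), pod 2 at (150,174) and pod 4 at (362,167). It confirms that pods 2 and 3 have only the near tongue.

Run:
```python
from h import *
s=robot.observe()
for uv in[(259,193),(150,174),(362,167)]:print(cast('wrist',uv,.048,s).round(4))
```

```text
[0.4538 0.0495 0.048 ]
[0.473  0.1529 0.048 ]
[ 0.4792 -0.0476  0.048 ]
```

drive_tool --linear '[[0.1,0,4],[0.1,0,7],[0.1,0,10],[0.1,0,11.5],[0.1,0,11.5],[0.1,0,11.5],[0.1,0,11.5],[0.1,0,11.5],[0.1,0,11.5],[0.1,0,11.5],[0.1,0,11.5],[0.1,0,11.5],[0.1,0,11.5],[0.1,0,8],[0.1,0,4],[0.1,0,1],[0.1,0,0]]' --angular '[[0,0,0],[0,0,0],[0,0,0],[0,0,0],[0,0,0],[0,0,0],[0,0,0],[0,0,0],[0,0,0],[0,0,0],[0,0,0],[0,0,0],[0,0,0],[0,0,0],[0,0,0],[0,0,0],[0,0,0]]' --hand '[1,1,1,1,1,0,0,0,0,0,0,0,0,0,0,0,0]'

```text
time_s: 3.65
ee_pos: [0.4533, 0.0521, 0.1535]
tcp_rot: [3.141, -0.004, -0.0]
ft_force: [0.9, -0.4, -0.7]
opening: 0.0322
grip_force: 30.0
```

drive_tool --linear '[[3,-40.5,0],[3,-40.5,0],[3,-40.5,0],[3,-40.5,0],[3,-40.5,0],[3,-40.5,0],[3,-40.5,0],[3,-40.5,0],[3,-40.5,0],[3,-40.5,0],[3,-40.5,0],[3,-40.5,0],[3,-40.5,0]]' --angular '[[0,0,-0.15],[0,0,-0.15],[0,0,-0.15],[0,0,-0.15],[0,0,-0.15],[0,0,-0.15],[0,0,-0.15],[0,0,-0.15],[0,0,-0.15],[0,0,-0.15],[0,0,-0.15],[0,0,-0.15],[0,0,-0.15]]' --hand '[0,0,0,0,0,0,0,0,0,0,0,0,0]'

```text
time_s: 4.95
ee_pos: [0.4829, 0.4553, 0.1508]
tcp_rot: [3.141, -0.001, 0.148]
ft_force: [0.8, -0.1, -0.4]
opening: 0.0316
grip_force: 30.0
```

Run:
```python
from h import *
s=robot.observe(); print(s['time_s'],s['ee_pos'],s['tcp_rot'],s['q'].round(2))
```

```text
4.95 [0.48287592 0.45526791 0.15077195] [ 3.14078940e+00 -8.67753368e-04  1.47681331e-01] [-0.28  0.58 -0.78  1.41  0.41  1.32 -2.51]
```

drive_tool --linear '[[0,0,2],[0,0,5],[0,0,8],[0,0,10.3],[0,0,10.3],[0,0,10.3],[0,0,10.3],[0,0,10.3],[0,0,10.3],[0,0,8],[0,0,4],[0,0,0],[0,0,0]]' --angular '[[0,0,-0.1],[0,0,-0.15],[0,0,-0.15],[0,0,-0.15],[0,0,-0.15],[0,0,-0.15],[0,0,-0.15],[0,0,-0.15],[0,0,-0.15],[0,0,-0.15],[0,0,-0.15],[0,0,-0.15],[0,0,-0.15]]' --hand '[0,0,0,0,0,0.5,0.5,0.5,0.5,0.5,0.5,0.5,0.5]'

```text
time_s: 6.25
ee_pos: [0.4834, 0.4595, 0.1573]
tcp_rot: [-3.137, -0.008, 0.3]
ft_force: [-0.1, 1.4, 0.4]
opening: 0.0437
grip_force: 0.0
```

Run:
```python
from h import *
s=robot.observe(); print(s['time_s'],s['ee_pos'],s['tcp_rot'],s['q'].round(2))
print(delta([.470,.158,.15,-.1],s))
```

```text
6.25 [0.48338768 0.45951831 0.15732716] [-3.13721059 -0.00823131  0.29979002] [-0.27  0.59 -0.82  1.4   0.43  1.33 -2.37]
(array([-10.19,  28.41,   0.52]), array([-0.006, -0.007,  0.4  ]))
```

drive_tool --linear '[[-10.1,28.1,0],[-10.1,28.1,0],[-10.1,28.1,0],[-10.1,28.1,0],[-10.1,28.1,0],[-10.1,28.1,0],[-10.1,28.1,0],[-10.1,28.1,0],[-10.1,28.1,0],[-10.1,28.1,0],[-10.1,28.1,0]]' --angular '[[0,0,0.4],[0,0,0.4],[0,0,0.4],[0,0,0.4],[0,0,0.4],[0,0,0.4],[0,0,0.4],[0,0,0.4],[0,0,0.4],[0,0,0.4],[0,0,0.4]]' --hand '[0.5,1,1,1,1,1,1,1,1,1,1]'

```text
time_s: 7.35
ee_pos: [0.4682, 0.1599, 0.1505]
tcp_rot: [-3.141, 0.0, -0.098]
ft_force: [0.2, -0.2, -0.6]
opening: 0.0869
grip_force: 0.0
```

Run:
```python
from h import *
s=robot.observe(); print(s['time_s'],s['ee_pos'],s['tcp_rot'],s['q'].round(2))
w=robot.capture('wrist');t=robot.capture('top')
cv2.imwrite('pics/w2.png',np.hstack([w[90:270,130:390],cv2.resize(t[200:290,100:230],None,fx=2,fy=2)]))
```

```text
7.35 [0.46819083 0.15990552 0.15048175] [-3.14113704e+00  1.82610435e-04 -9.78994907e-02] [ 0.28  0.17 -0.76  1.86  0.13  1.16 -2.19]
```

View pics/w2.png

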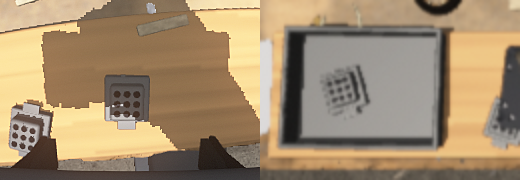

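The pod 2 crown is centred under the tool at (257,191) and square to it. The first reject lies in the bin.

drive_tool --linear '[[0.2,0,4],[0.2,0,7],[0.2,0,10],[0.2,0,11.5],[0.2,0,11.5],[0.2,0,11.5],[0.2,0,11.5],[0.2,0,11.5],[0.2,0,11.5],[0.2,0,11.5],[0.2,0,11.5],[0.2,0,11.5],[0.2,0,11.5],[0.2,0,8],[0.2,0,4],[0.2,0,1],[0.2,0,0]]' --angular '[[0,0,0],[0,0,0],[0,0,0],[0,0,0],[0,0,0],[0,0,0],[0,0,0],[0,0,0],[0,0,0],[0,0,0],[0,0,0],[0,0,0],[0,0,0],[0,0,0],[0,0,0],[0,0,0],[0,0,0]]' --hand '[1,1,1,1,1,0,0,0,0,0,0,0,0,0,0,0,0]'

```text
time_s: 9.15
ee_pos: [0.4717, 0.159, 0.1536]
tcp_rot: [-3.141, -0.004, -0.1]
ft_force: [0.3, -0.4, -0.1]
opening: 0.0316
grip_force: 30.0
```

drive_tool --linear '[[-0.7,-22.6,0],[-0.7,-22.6,0],[-0.7,-22.6,0],[-0.7,-22.6,0],[-0.7,-22.6,0],[-0.7,-22.6,0],[-0.7,-22.6,0],[-0.7,-22.6,0],[-0.7,-22.6,0],[-0.7,-22.6,3],[-0.7,-22.6,7],[-0.7,-22.6,10.2],[-0.7,-22.6,10.2],[-0.7,-22.6,10.2],[-0.7,-22.6,10.2],[-0.7,-22.6,10.2],[-0.7,-22.6,7],[-0.7,-22.6,3],[-0.7,-22.6,0],[-0.7,-22.6,0]]' --angular '[[0,0,-0.3],[0,0,-0.3],[0,0,-0.3],[0,0,-0.3],[0,0,-0.3],[0,0,-0.3],[0,0,-0.3],[0,0,-0.3],[0,0,-0.3],[0,0,-0.3],[0,0,-0.3],[0,0,-0.3],[0,0,-0.3],[0,0,-0.3],[0,0,-0.3],[0,0,-0.3],[0,0,-0.3],[0,0,-0.3],[0,0,-0.3],[0,0,-0.3]]' --hand '[0,0,0,0,0,0,0,0,0,0,0,0,0,0.5,0.5,0.5,0.5,0.5,0.5,0.5]'

```text
time_s: 11.15
ee_pos: [0.4878, 0.3861, 0.1566]
tcp_rot: [-3.138, -0.008, 0.2]
ft_force: [0.3, -0.4, 0.4]
opening: 0.0435
grip_force: 0.0
```

Run:
```python
from h import *
s=robot.observe(); print(s['time_s'],s['ee_pos'],s['tcp_rot'],s['q'].round(2))
print(delta([.475,-.0485,.15,.21],s))
```

```text
11.15 [0.48778289 0.38614314 0.156621  ] [-3.13804207 -0.00801545  0.19984637] [-0.12  0.49 -0.82  1.53  0.37  1.28 -2.37]
(array([-9.89, 42.35,  0.43]), array([-0.004, -0.008, -0.01 ]))
```

drive_tool --linear '[[-9.6,42.2,0],[-9.6,42.2,0],[-9.6,42.2,0],[-9.6,42.2,0],[-9.6,42.2,0],[-9.6,42.2,0],[-9.6,42.2,0],[-9.6,42.2,0],[-9.6,42.2,0],[-9.6,42.2,0],[-9.6,42.2,0],[-9.6,42.2,0],[-9.6,42.2,0],[-9.6,42.2,0]]' --angular '[[0,0,0],[0,0,0],[0,0,0],[0,0,0],[0,0,0],[0,0,0],[0,0,0],[0,0,0],[0,0,0],[0,0,0],[0,0,0],[0,0,0],[0,0,0],[0,0,0]]' --hand '[0.5,1,1,1,1,1,1,1,1,1,1,1,1,1]'

```text
time_s: 12.55
ee_pos: [0.4758, -0.0476, 0.1506]
tcp_rot: [-3.142, -0.0, 0.202]
ft_force: [0.2, -0.5, 0.1]
opening: 0.0871
grip_force: 0.0
```

Run:
```python
from h import *
s=robot.observe(); print(s['time_s'],s['ee_pos'],s['tcp_rot'],s['q'].round(2))
w=robot.capture('wrist');t=robot.capture('top')
cv2.imwrite('pics/w3.png',w)
cv2.imwrite('pics/w3c.png',np.hstack([cv2.resize(w[0:250,150:390],None,fx=2,fy=2),cv2.resize(t[205:280,100:200],(320,240)).repeat(1,0)[np.r_[0:240,np.zeros(260,int)]]]))
```

```text
12.55 [ 0.47580654 -0.04762965  0.15060042] [-3.14159244e+00 -1.67072576e-04  2.01717044e-01] [ 0.66  0.12 -0.69  1.9   0.08  1.15 -1.43]
```

View pics/w3c.png

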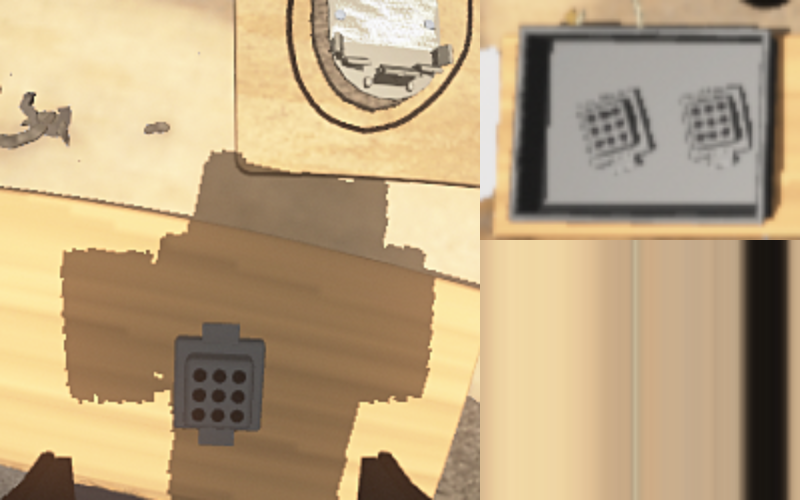

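Both rejects lie flat in the bin. Pod 4 is intact with both tongues, and its crown is at about (259.5,197.5) in the wrist image, nearly square to the tool.

Run:
```python
from h import *
s=robot.observe()
T=R.from_euler('xyz',s['tcp_rot'])
for uv,z in[((259.5,197.5),.048),((260.5,163),.032),((258,222),.032)]:
    p=cast('wrist',uv,z,s); print(p.round(4),T.inv().apply(p-s['ee_pos']).round(4))
```

```text
[ 0.4749 -0.0502  0.048 ] [-0.0013  0.0019  0.1026]
[ 0.5041 -0.0453  0.032 ] [0.0283 0.0029 0.1186]
[ 0.4448 -0.0549  0.032 ] [-0.0318  0.0005  0.1185]
```

drive_tool --linear '[[-0.15,0.2,4],[-0.15,0.2,7],[-0.15,0.2,10],[-0.15,0.2,11.5],[-0.15,0.2,11.5],[-0.15,0.2,11.5],[-0.15,0.2,11.5],[-0.15,0.2,11.5],[-0.15,0.2,11.5],[-0.15,0.2,11.5],[-0.15,0.2,11.5],[-0.15,0.2,11.5],[-0.15,0.2,11.5],[-0.15,0.2,8],[-0.15,0.2,4],[-0.15,0.2,1],[-0.15,0.2,0]]' --angular '[[0,0,0.04],[0,0,0.04],[0,0,0.04],[0,0,0.04],[0,0,0.04],[0,0,0.04],[0,0,0.04],[0,0,0.04],[0,0,0.04],[0,0,0.04],[0,0,0.04],[0,0,0.04],[0,0,0.04],[0,0,0.04],[0,0,0.04],[0,0,0.04],[0,0,0.04]]' --hand '[1,1,1,1,1,0,0,0,0,0,0,0,0,0,0,0,0]'

```text
time_s: 14.35
ee_pos: [0.4761, -0.051, 0.1536]
tcp_rot: [3.14, -0.004, 0.16]
ft_force: [0.2, 0.0, 0.2]
opening: 0.0314
grip_force: 30.0
```

Run:
```python
from h import *
s=robot.observe()
# stand 0.60,-0.105,0.19 : seat in view ahead of the held pod
print(s['ee_pos'],s['tcp_rot'],delta([.63,-.095,.19,.24],s))
```

```text
[ 0.47610992 -0.05102366  0.15356437] [ 3.1396497  -0.00400135  0.15987539] (array([14.51,  6.8 , -3.57]), array([ 0.002, -0.004, -0.08 ]))
```

drive_tool --linear '[[12.8,7.3,-4],[12.8,7.3,-4],[12.8,7.3,-4],[12.8,7.3,-4],[12.8,7.3,-4],[12.8,7.3,-4],[12.8,7.3,-4],[12.8,7.3,-4]]' --angular '[[0,0,-0.08],[0,0,-0.08],[0,0,-0.08],[0,0,-0.08],[0,0,-0.08],[0,0,-0.08],[0,0,-0.08],[0,0,-0.08]]' --hand '[0,0,0,0,0,0,0,0]'

```text
time_s: 15.15
ee_pos: [0.6119, -0.1024, 0.1908]
tcp_rot: [3.141, 0.0, 0.24]
ft_force: [0.2, 0.5, -1.0]
opening: 0.0316
grip_force: 30.0
```

Run:
```python
from h import *
s=robot.observe(); print(s['time_s'],s['ee_pos'],s['tcp_rot'],s['q'].round(2))
w=robot.capture('wrist')
cv2.imwrite('pics/w4.png',w)
cv2.imwrite('pics/w4c.png',cv2.resize(w[50:250,130:390],None,fx=3,fy=3,interpolation=cv2.INTER_CUBIC)[:600])
```

```text
15.15 [ 0.61187326 -0.10241909  0.19076109] [3.14080569e+00 2.20491744e-04 2.40310822e-01] [ 0.59  0.41 -0.65  1.49  0.25  1.32 -1.41]
```

View pics/w4c.png

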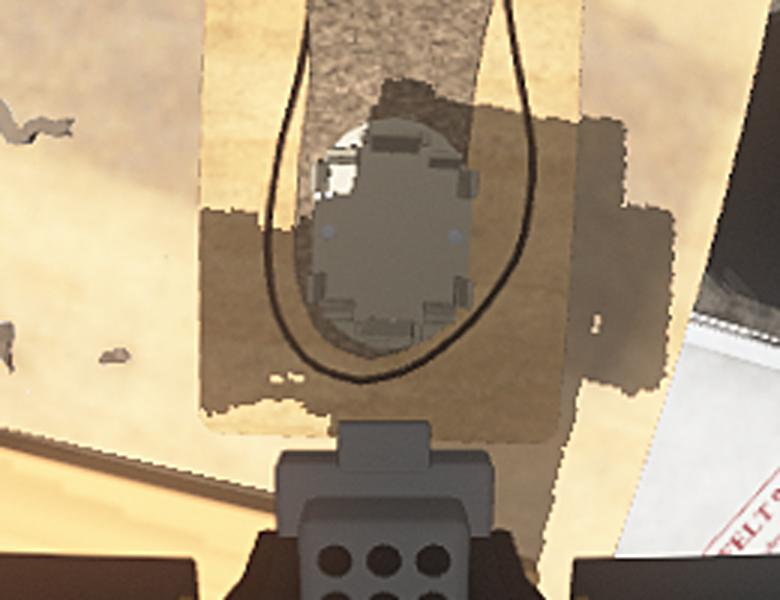

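The seat is clear in this view. The crop shows the clips at (397,142) and (387,327), the side marks at (328,231) and (456,236), the guides around (392,236), and the held pod's tongue tip at (384,422).

Run:
```python
from h import *
s=robot.observe(); T=R.from_euler('xyz',s['tcp_rot'])
def f(x,y,z):
    p=cast('wrist',(130+x/3,50+y/3),z,s); return p.round(4),(T.inv().apply(p-s['ee_pos'])*1000).round(1)
for n,x,y,z in[('dotL',328,231,.034),('dotR',456,236,.034),('toeclip',397,142,.052),('heelclip',387,327,.052),('TL',322,180,.049),('TR',467,183,.049),('BL',317,290,.049),('BR',464,292,.049)]: print(n,*f(x,y,z))
zt=s['ee_pos'][2]
print('tongue tip L/R',f(338,422,zt-.003),f(431,422,zt-.003)); print('base front corners',f(277,452,zt-.003),f(494,452,zt-.003)); print('dots',f(334,560,zt+.013),f(433,560,zt+.013))
```

```text
dotL [ 0.6667 -0.0694  0.034 ] [ 61.  -19.3 156.8]
dotR [ 0.6758 -0.114   0.034 ] [ 59.2  26.1 156.9]
toeclip [ 0.7024 -0.0855  0.052 ] [ 91.8   4.9 138.9]
heelclip [ 0.6406 -0.0972  0.052 ] [ 29.    1.5 138.8]
TL [ 0.6841 -0.0641  0.049 ] [ 79.1 -20.3 141.8]
TR [ 0.6948 -0.1117  0.049 ] [ 78.2  28.5 141.9]
BL [ 0.647 -0.071  0.049] [ 41.5 -22.4 141.8]
BR [ 0.6583 -0.12    0.049 ] [ 40.8  27.9 141.9]
tongue tip L/R (array([ 0.641 , -0.0869,  0.1878]), array([31.8, -8.3,  3. ])) (array([ 0.6452, -0.1042,  0.1878]), array([31.8,  9.5,  3. ]))
base front corners (array([ 0.6323, -0.0767,  0.1878]), array([ 25.8, -20.3,   3. ])) (array([ 0.6423, -0.1176,  0.1878]), array([25.8, 21.8,  3. ]))
dots (array([ 0.6198, -0.0917,  0.2038]), array([ 10.1,  -8.7, -13. ])) (array([ 0.6241, -0.1092,  0.2038]), array([ 10.1,   9.4, -13. ]))
```

drive_tool --linear '[[4,0.27,0],[5.95,0.27,0],[5.95,0.27,3],[5.95,0.27,6],[5.95,0.27,8],[5.95,0.27,10],[5.95,0.27,10],[5.95,0.27,10],[5.95,0.27,10]]' --angular '[[0,0,0.045],[0,0,0.045],[0,0,0.045],[0,0,0.045],[0,0,0.045],[0,0,0.045],[0,0,0.045],[0,0,0.045],[0,0,0.045]]' --hand '[0,0,0,0,0,0,0,0,0]'

```text
time_s: 16.1
ee_pos: [0.6718, -0.0912, 0.0923]
tcp_rot: [3.141, -0.002, 0.195]
ft_force: [-0.1, 0.1, 0.1]
opening: 0.0317
grip_force: 30.0
```

Run:
```python
from h import *
s=robot.observe(); print(s['time_s'],s['ee_pos'],s['tcp_rot'],s['q'].round(2),s['ft_force'])
w=robot.capture('wrist'); d=robot.capture('side')
cv2.imwrite('pics/w5.png',w)
a=cv2.resize(w[130:270,160:360],None,fx=4,fy=4,interpolation=cv2.INTER_CUBIC)[:350]
b=cv2.resize(d[180:300,250:420],None,fx=2,fy=2,interpolation=cv2.INTER_CUBIC)
c=np.zeros((590,800,3),np.uint8);c[:350]=a;c[350:590,:340]=b
cv2.imwrite('pics/w5c.png',c)
```

```text
16.1 [ 0.67180448 -0.09120986  0.09230803] [ 3.14078071e+00 -2.11196134e-03  1.94675156e-01] [ 0.48  0.61 -0.6   1.43  0.35  1.21 -1.53] [-0.07814675  0.0780615   0.10155255]
```

View pics/w5c.png

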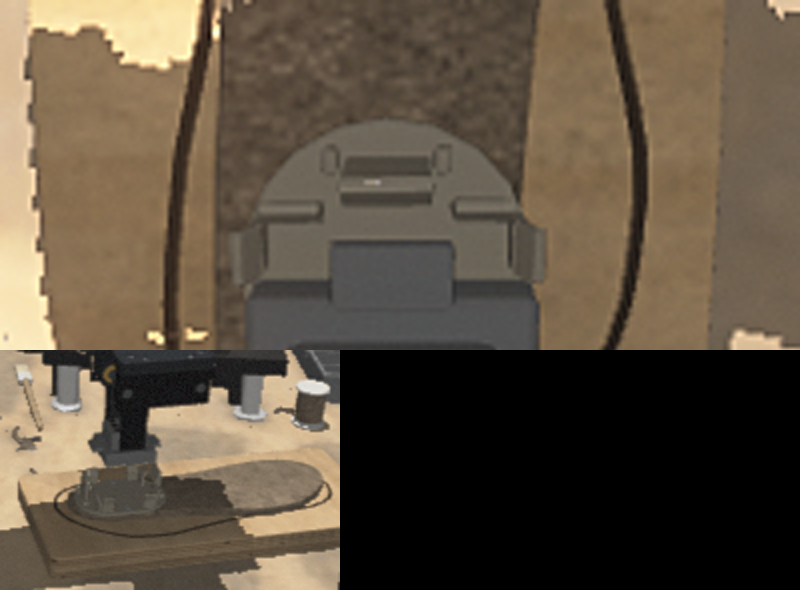

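Run:
```python
from h import *
s=robot.observe(); T=R.from_euler('xyz',s['tcp_rot'])
def f(x,y,z):
    p=cast('wrist',(160+x/4,130+y/4),z,s); return (T.inv().apply(p-s['ee_pos'])*1000).round(1)
zt=s['ee_pos'][2]
print('clip inner low',f(386,205,.048),f(386,192,.058),f(386,178,.058),'guides',f(318,211,.049),f(455,211,.049),f(266,250,.049),f(510,250,.049))
print('tongue tip',f(331,240,zt-.003),f(453,240,zt-.003),f(392,240,zt-.007),'base',f(246,282,zt-.003),f(540,282,zt-.003))
```

```text
clip inner low [27.8 -0.6 44.1] [32.4 -0.5 34.1] [34.8 -0.5 34.1] guides [ 26.9 -12.6  43.1] [26.9 11.7 43.1] [ 19.8 -22.1  43.1] [19.7 21.6 43.1]
tongue tip [32.2 -8.3  3.1] [32.2  9.2  3.1] [31.1  0.5  7.1] base [ 25.9 -20.8   3. ] [25.9 22.   3.1]
```

drive_tool --linear '[[-0.12,-0.09,0],[-0.12,-0.09,1],[-0.12,-0.09,2],[-0.12,-0.09,2.4],[-0.12,-0.09,2.6],[-0.12,-0.09,2.8],[-0.12,-0.09,2.8],[-0.12,-0.09,2.8]]' --angular '[[0,0,0],[0,0,0],[0,0,0],[0,0,0],[0,0,0],[0,0,0],[0,0,0],[0,0,0]]' --hand '[0,0,0,0,0,0,0,0]'

```text
time_s: 17.0
ee_pos: [0.6698, -0.0906, 0.0628]
tcp_rot: [3.141, -0.0, 0.195]
ft_force: [0.0, -0.3, -1.1]
opening: 0.0312
grip_force: 30.0
```

drive_tool --linear '[[0,0,0.15],[0,0,0.3],[0,0,0.3],[0,0,0.45],[0,0,0.6],[0,0,0.6],[0,0,0.6]]' --angular '[[0,0,0],[0,0,0],[0,0,0],[0,0,0],[0,0,0],[0,0,0],[0,0,0]]' --hand '[0,0,0,0,0,0,0]'

```text
time_s: 17.7
ee_pos: [0.6702, -0.0905, 0.0571]
tcp_rot: [3.141, -0.001, 0.195]
ft_force: [1.5, 0.0, 4.7]
opening: 0.032
grip_force: 30.0
```

drive_tool --linear '[[0,0,0.1],[0,0,0.2],[0,0,0.3],[0,0,0.4],[0,0,0.4],[0,0,0.4]]' --angular '[[0,0,0],[0,0,0],[0,0,0],[0,0,0],[0,0,0],[0,0,0]]' --hand '[0,0,0,0,0,0]'

```text
time_s: 18.3
ee_pos: [0.6698, -0.0905, 0.0522]
tcp_rot: [-3.141, -0.0, 0.195]
ft_force: [3.7, -0.1, 0.1]
opening: 0.0317
grip_force: 30.0
```

drive_tool --linear '[[0,0,0.1],[0,0,0.2],[0,0,0.25],[0,0,0.3],[0,0,0.3],[0,0,0.3]]' --angular '[[0,0,0],[0,0,0],[0,0,0],[0,0,0],[0,0,0],[0,0,0]]' --hand '[0,0,0,0,0,0]'

```text
time_s: 18.9
ee_pos: [0.6698, -0.0904, 0.0497]
tcp_rot: [-3.142, -0.0, 0.195]
ft_force: [3.8, 1.2, 1.2]
opening: 0.0314
grip_force: 30.0
```

drive_tool --linear '[[0,0,0.05],[0,0,0.1],[0,0,0.15],[0,0,0.15],[0,0,0.15]]' --angular '[[0,0,0],[0,0,0],[0,0,0],[0,0,0],[0,0,0]]' --hand '[0,0,0,0,0]'

```text
time_s: 19.4
ee_pos: [0.6698, -0.0904, 0.0496]
tcp_rot: [3.141, -0.0, 0.195]
ft_force: [-2.9, 1.8, 13.7]
opening: 0.0317
grip_force: 30.0
```

drive_tool --linear '[[0,0,0],[0,0,0],[0,0,0],[0,0,0],[0,0,0]]' --angular '[[0,0,0],[0,0,0],[0,0,0],[0,0,0],[0,0,0]]' --hand '[0,0,0,0,0]'

```text
time_s: 19.9
ee_pos: [0.6698, -0.0904, 0.0496]
tcp_rot: [3.141, -0.0, 0.195]
ft_force: [-2.8, 1.7, 14.0]
opening: 0.0313
grip_force: 30.0
```

Run:
```python
from h import *
w=robot.capture('wrist'); d=robot.capture('side')
a=cv2.resize(w[130:270,160:360],None,fx=4,fy=4,interpolation=cv2.INTER_CUBIC)[:350]
b=cv2.resize(d[225:285,260:360],None,fx=4,fy=4,interpolation=cv2.INTER_CUBIC)
c=np.zeros((590,800,3),np.uint8);c[:350]=a;c[350:590,:400]=b
cv2.imwrite('pics/w6c.png',cv2.convertScaleAbs(c,alpha=1.5))
print(robot.observe()['ft_force'])
```

```text
[-3.81425828  1.45344899 13.54885382]
```

View pics/w6c.png

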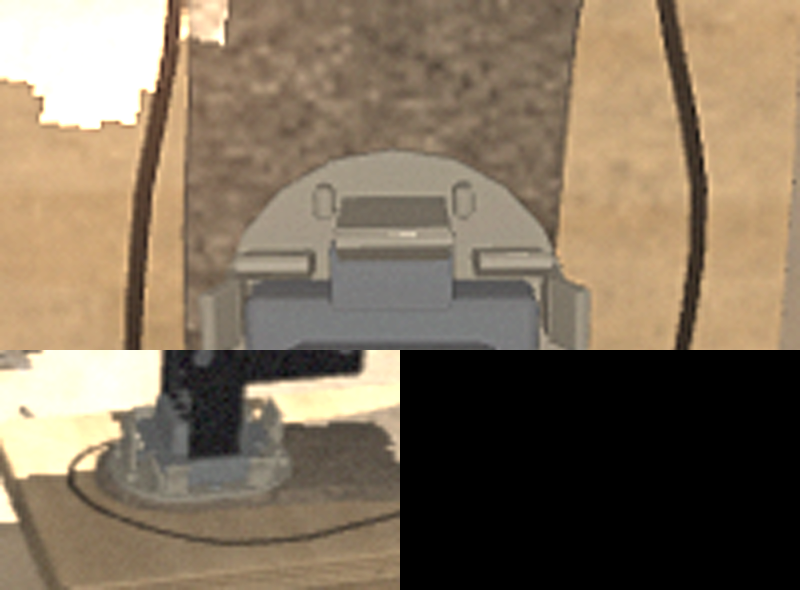

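The toe clip is hooked over the tongue at about (390,235). The pod sits level between the guides on a stiff stop, with about 14 N on it. The low-force travel before that stop fits both clips having snapped, so I'm handing in.

```bash
python3 -c "
from cell import robot
print(robot.sign_off())"
```

```text
the job is handed in; nothing more can be done
None
```

Both rejects are in the scrap bin and one sound pod is pressed home in the heel seat, with the hand still holding it at about 14 N; the job is handed in at about 20 s, but the heel-end clip was inferred from the force drop and level pose, not seen directly.

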